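# Open a tile mould: lift the press plate straight off its two pins

## Robot

A 6-joint arm with a two-finger parallel gripper is mounted at the origin on the work surface. World frame = base frame: x ahead of the robot, y to its left, z up, the work surface at z = 0. Lengths are in mm, angles in rad, forces in N, time in s.
With the tool pointing down it reaches from about 350 to 975 mm from the base axis. Payload 7.1 kg.
Tool frame: the origin (TCP) lies midway between the tips of the shut fingers; the grasp point (between the pads) lies 19 mm behind it; z points along the fingers, y is the line along which they close (so a half turn about z gives the same grasp; the last joint's range is limited). The gripper opens to 88 mm and grips with 3 to 60 N. Pads are 20 mm wide; open, the fingers measure 115 mm over their backs; the gripper's body (75 mm by 178 mm) begins 61 mm behind the grasp point.
Start: joints at [-0.019, 0.423, 1.63, -0, 1.089, -0.019], TCP at [624.984, 0.026, 222.675] pointing down, gripper open.
Joint ranges: [-3, 3], [-0.9, 2.11], [0.09, 2.58], [-1.31, 4.45], [0.11, 2.69], [-2.54, 2.54]. Speed limits (rad/s): [2.39, 2.39, 3.01, 3.14, 3.14, 3.14].

## Interface

Orientations are given as a rotation vector (axis times angle).
In Python, from workcell import ctrl gives the robot as it stands. The module is installed in compiled form; this text tells all that it offers.
- The arm moves only by the tool servo_tool, never from a script. Its argument "increments" is a list of rows, each a list of 7 numbers: the shift along the world's x, y, z in cm, then the turn, a rotation vector about the world's x, y, z in degrees, then the opening, from -1 (shut) to 1 (fully open). A call has 1 to 20 rows; each row is the pose to reach, as a shift and turn from the pose commanded when the call began; what a row does not reach only later rows make up. A row lasts 1/12 s, in which the tool goes at most 41.7 mm and 7.16 degrees, less where a joint would pass 70% of its speed; a pose out of reach is approached as far as the arm can. A call with a gripper value outside its range is refused whole. The fingers move at their own pace and stop on an object; the grip force is fixed at half the most. Time passes only in rows, so rows that repeat a pose let the fingers close. It gives the time, the measured TCP pose, the force, the opening and the grip force at its end, in the units of the state.
- ctrl.get_obs(): the state, without advancing time (a new reading comes with each control period).
- ctrl.get_image(name): name is "scene" or "side" or "wrist"; returns a dict with "image" (420x560x3 uint8, red, green, blue), "fx", "fy", "cx", "cy" (pixels), "k1" (the pictures are not rectified: a ray, as slopes to the right and down, at radius r is drawn at 1 + k1 r^2 times it, then the intrinsics apply), "extrinsics" (4x4, takes a point from camera to world coordinates); the wrist camera has in their place "tool_from_camera" (4x4, takes a point from camera to tool coordinates, whose origin is the TCP and whose axes are the flange's). Camera axes: x right, y up, looking along -z (the intrinsics and any distortion apply to the point x, -y, -z); pixel columns grow to the right and rows downward; lengths in mm; the calibration is good to about 2 mm. A picture is of the moment at which its call begins: read the wrist's pose just before it. There is no depth.
- ctrl.close_job(): hands the job in; it is judged then, once.
The state is a dict: "t": time; "qpos": joint angles; "qvel": joint speeds; "joint_torque": joint torques, N m; "ee_pos": TCP position; "orientation": TCP orientation; "ft_force": force on the tool from outside, world axes, zero at the start; "moment": the same for the moment, N m; "width": finger opening in mm; "grasp_force": force on a finger pad.
Only numpy, scipy, OpenCV 4.12 (cv2) and the standard library are available. Lean on these libraries where they do the work, as an engineer would, in place of code of your own. Each camera call takes 0.05 s, during which the arm holds its last target. There are 200 camera calls.

## Task

Open the tile mould: take its wooden press plate by the bar handle, lift it straight up off the two steel pins, keeping it level, and set it down gently, right way up, flat in the middle of the bare ware board. Leave the mould where it stands, and do not disturb the wooden float, the look-alike with the same handle that lies on the bench.

Things in the scene. Friction and masses are not known exactly. Their poses are not given: they have to be found in the camera images.
- plate: Press plate on the mould: plywood slab 184 x 110 x 15 mm (x, y, z), 0.3 kg. The mould's pins stand through its two 10.5 mm holes (x = +-72, y = 0), showing 19 mm above its top. Wooden bar handle along x: 100 long, 26 wide (y), at z = 35 to 61 mm, on two posts at x = +-38 (open below the bar's middle). Origin: centre of the slab's underside; z up.
- mould: Tile mould, loose on the bench: pale plaster block 220 x 140 x 32 mm, 2 kg, with two upright steel pins 8 mm thick at x = +-72, y = 0 that reach z = 66 mm, 34 mm above its top face. The press plate lies on the top face, its x along the mould's. Origin: centre of the underside; z up.
- board: Ware board: bare pale wooden board fixed flat on the bench, 260 x 200 x 18 mm (x, y, z). Origin: centre of the underside; z up; its top is at z = 18 mm.
- float: Wooden float, not to be disturbed: plywood slab 150 x 85 x 12 mm without holes, lying directly on the bench between the mould and the ware board, with the same bar handle as the press plate along x (26 mm wide, at z = 32 to 58 mm). Origin: centre of the underside; z up.
Mind the look-alikes: they are no part of the job. Leave any pink look-alike of the plate alone.

How it is judged:
By the outcome, as a careful person would: the job done as asked, in the order asked, and still so for the second after the job is handed in, with the robot touching nothing.
It also fails if it takes over 46 s, if anything falls off the work surface, if the arm or the gripper's body presses on something with over 40 N, if the wrist force passes 120 N, or if a joint passes its speed limit or range.

## Working session

There is one attempt and no reset: what is moved stays moved. The work goes in short steps, Python scripts to look and compute and a tool call to move; the robot and the scene stay as the last step left them, time stands still between calls to the robot, and variables do not carry over. Pictures are saved under pics/ and viewed, at most 10 in all, crops included, and the job is handed in when it is done.

Besides the shell and the picture viewer there is one more tool, called by a JSON object that holds its "api" and its "payload". servo_tool: Moves the arm, as the interface text tells. Its arguments: {"type":"object","properties":{"increments":{"type":"array","items":{"type":"array","items":{"type":"number"}}}},"required":["increments"]}

```bash
mkdir -p pics
cat > h.py <<'E'
import numpy as np, cv2, pickle
from workcell import ctrl
from scipy.spatial.transform import Rotation as R
def snap(n,tag):
    o=ctrl.get_obs(); d=ctrl.get_image(n)
    if n=='wrist':
        T=np.eye(4);T[:3,:3]=R.from_rotvec(o['orientation']).as_matrix();T[:3,3]=o['ee_pos'];d['extrinsics']=T@np.array(d['tool_from_camera'])
    pickle.dump(d,open(f'pics/{tag}.pkl','wb')); cv2.imwrite(f'pics/{tag}.png',d['image'][:,:,::-1]); return d
def load(tag): return pickle.load(open(f'pics/{tag}.pkl','rb'))
def p2w(d,u,v,z):
    K=np.array([[d['fx'],0,d['cx']],[0,d['fy'],d['cy']],[0,0,1.]])
    a=cv2.undistortPoints(np.array([[[u,v]]],float),K,np.array([d['k1'],0,0,0.]))[0,0]
    E=np.array(d['extrinsics']); r=E[:3,:3]@np.array([a[0],-a[1],-1]); return E[:3,3]+r*(z-E[2,3])/r[2]
def w2p(d,P):
    E=np.array(d['extrinsics']); q=(np.array(P,float)-E[:3,3])@E[:3,:3]; a=np.array([q[...,0],-q[...,1]])/-q[...,2]
    r=(a**2).sum(0); a=a*(1+d['k1']*r); return np.stack([a[0]*d['fx']+d['cx'],a[1]*d['fy']+d['cy']],-1)
E
python3 - <<'E'
from h import *
a=snap('scene','scene0')['image'];b=snap('side','side0');w=snap('wrist','wrist0')
print(ctrl.get_obs()); print(np.round(b['extrinsics'],2))
E
```

```text
{'t': 0.15, 'qpos': array([-1.90399505e-02,  4.23639146e-01,  1.63048276e+00,  1.48525146e-05,
        1.08861413e+00, -1.90195528e-02]), 'qvel': array([ 6.77148167e-04, -3.22415283e-03, -2.73945118e-03,  4.24718411e-04,
        1.01452791e-03,  3.63732953e-05]), 'joint_torque': array([ 9.52650989e-04, -5.44981134e+01, -2.73919362e+01,  6.45430083e-02,
        2.04369903e-02, -3.19723256e-05]), 'ee_pos': array([6.24579415e+02, 1.28343320e-02, 2.22109062e+02]), 'orientation': array([-2.22088269e+00, -2.22082207e+00,  1.23037208e-03]), 'ft_force': array([ 0.58878484, -0.7497341 ,  0.00994451]), 'moment': array([-0.00723186, -0.00093789,  0.01351098]), 'grasp_force': 0.0, 'width': 87.69486106769136}
[[-9.8000e-01  1.1000e-01 -1.5000e-01  3.7164e+02]
 [-1.9000e-01 -6.6000e-01  7.3000e-01  7.8958e+02]
 [-2.0000e-02  7.4000e-01  6.7000e-01  8.7617e+02]
 [ 0.0000e+00  0.0000e+00  0.0000e+00  1.0000e+00]]
```

View pics/scene0.png

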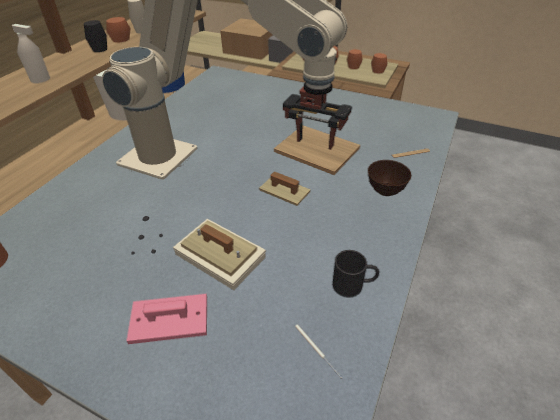

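View pics/side0.png

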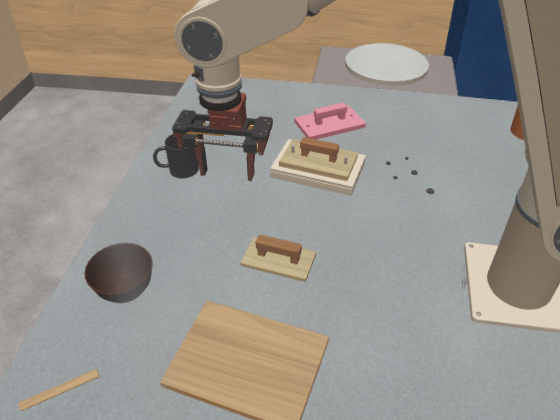

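Scene view: the plate on the mould is at (218,243). The pink look-alike is at (168,317), the float lies on the bench at (285,187), and the bare board is at (317,147). In the side view the mould is at (318,163), the float at (279,255) and the board at (247,362). Only the unit at (218,243) has pins and sits on a plaster block, so I take it as the target. I'll confirm that in an enlarged crop.

Run:
```python
from h import *
a=load('scene0')['image'];b=load('side0')['image']
f=lambda im,x,y,w,h:cv2.resize(im[y:y+h,x:x+w],(400,300),interpolation=cv2.INTER_CUBIC)
o=np.vstack([np.hstack([f(a,170,215,100,75),f(b,268,125,100,75)]),np.hstack([f(a,265,110,100,75),f(b,147,280,200,150) if 0 else f(b,157,290,180,130)])])
cv2.imwrite('pics/crop0.png',o[:,:,::-1])
```

```text
(no output)
```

View pics/crop0.png

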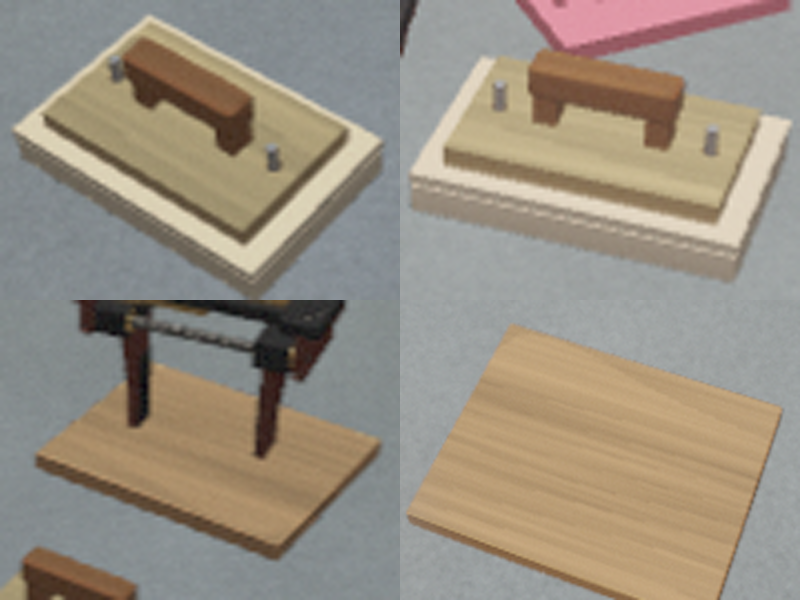

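The crop confirms it: plywood plate with two steel pins through it, on the pale block. I'll fit poses from the pin tops and corners in both views.

Run:
```python
from h import *
a=load('scene0');b=load('side0')
def pr(name,d,pts,ox,oy,sx,sy,z):
    P=np.array([p2w(d,ox+(x+.5)/sx-.5,oy+(y+.5)/sy-.5,z)[:2] for x,y in pts])
    print(name,P.round(1).tolist(),'mean',P.mean(0).round(1))
pr('mouldS',a,[(150,15),(383,145),(252,275),(14,130)],170,215,4,4,32)
pr('mouldD',b,[(87,57),(391,120),(343,250),(12,178)],268,125,4,4,32)
pr('pinS',a,[(116,58),(272,146)],170,215,4,4,66)
pr('pinD',b,[(100,83),(311,127)],268,125,4,4,66)
pr('plateS',a,[(345,130),(243,236),(45,120)],170,215,4,4,47)
pr('plateD',b,[(360,110),(320,207),(47,148)],268,125,4,4,47)
pr('boardS',a,[(153,63),(380,140),(277,250),(37,158)],265,110,4,4,18)
pr('boardD',b,[(110,23),(380,108),(7,217)],157,290,400/180,300/130,18)
```

```text
mouldS [[381.3, -235.9], [599.1, -279.0], [572.5, -412.2], [357.6, -373.8]] mean [ 477.6 -325.2]
mouldD [[565.6, -412.9], [352.8, -374.5], [374.6, -233.1], [591.2, -269.7]] mean [ 471.1 -322.6]
pinS [[406.9, -310.7], [547.4, -336.5]] mean [ 477.2 -323.6]
pinD [[544.5, -336.4], [403.7, -311.3]] mean [ 474.1 -323.8]
plateS [[575.9, -289.2], [558.6, -397.1], [382.6, -367.1]] mean [ 505.7 -351.1]
plateD [[374.0, -361.5], [391.8, -254.5], [570.9, -285.7]] mean [ 445.6 -300.5]
boardS [[428.4, 394.8], [677.6, 352.9], [646.3, 152.3], [395.2, 194.6]] mean [536.9 273.7]
boardD [[643.0, 159.0], [388.9, 203.8], [673.3, 358.5]] mean [568.4 240.4]
```

{"api": "servo_tool", "payload": {"increments": [[-1, -2, 0, 0, 0, 6, 1], [-3, -5, -1, 0, 0, 13, 1], [-5, -8, -1, 0, 0, 20, 1], [-6, -11, -2, 0, 0, 27, 1], [-8, -14, -2, 0, 0, 34, 1], [-9, -17, -2, 0, 0, 41, 1], [-10, -20, -3, 0, 0, 48, 1], [-11, -23, -3, 0, 0, 55, 1], [-12, -26, -3, 0, 0, 62, 1], [-13, -28, -3, 0, 0, 68, 1], [-14, -30, -3, 0, 0, 73, 1], [-14.5, -31.5, -3, 0, 0, 77, 1], [-15, -32.4, -3, 0, 0, 80, 1], [-15, -32.4, -3, 0, 0, 80, 1], [-15, -32.4, -3, 0, 0, 80, 1], [-15, -32.4, -3, 0, 0, 80, 1]]}}

```text
t: 1.48
ee_pos: [475.1, -323.4, 192.5]
orientation: [-0.276, -3.129, -0.001]
ft_force: [0.3, 0.4, -0.3]
width: 88.0
grasp_force: 0.0
```

Run:
```python
from h import *
d=snap('wrist','w1');o=ctrl.get_obs();print(o['t'],o['ee_pos'],R.from_rotvec(o['orientation']).as_matrix().round(3),o['qpos'].round(2))
# predicted: pins, bar corners
c,s=np.cos(np.radians(-10.1)),np.sin(np.radians(-10.1))
f=lambda x,y,z:[475.5+c*x-s*y,-323.8+s*x+c*y,z]
im=d['image'][:,:,::-1].copy()
for P in [f(72,0,66),f(-72,0,66)]+[f(x,y,93) for x in(-50,50) for y in(-13,13)]+[f(x,y,47) for x in(-92,92) for y in(-55,55)]:
    u=w2p(d,P);print(u.round(0));cv2.circle(im,tuple(int(round(t)) for t in u),2,(0,0,255),-1)
cv2.imwrite('pics/w1o.png',im)
```

```text
1.5333 [ 475.20114025 -323.24698347  192.57820673] [[-0.985  0.174 -0.   ]
 [ 0.174  0.985  0.   ]
 [ 0.     0.    -1.   ]] [-0.62  0.39  1.77  0.    0.99 -2.01]
[276. 269.]
[276. 126.]
[260. 153.]
[291. 153.]
[262. 261.]
[290. 261.]
[218. 104.]
[334. 104.]
[227. 278.]
[325. 278.]
```

View pics/w1o.png

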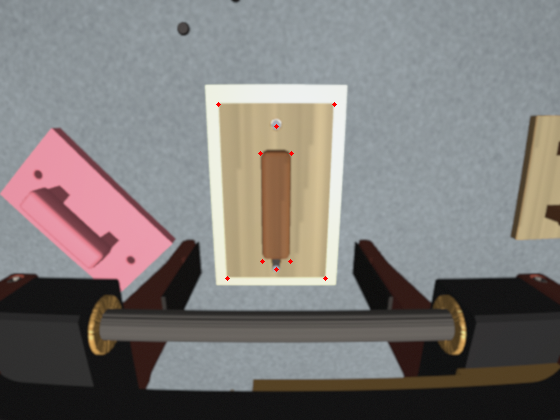

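The wrist view matches the prediction: pins at (276,124) and (276,266), bar at columns 262–291, gripper aligned. I'll descend and grip.

{"api": "servo_tool", "payload": {"increments": [[0, 0, -1.5, 0, 0, 0, 1], [0, 0, -4, 0, 0, 0, 1], [0, 0, -6.5, 0, 0, 0, 1], [0, 0, -9, 0, 0, 0, 1], [0, 0, -11, 0, 0, 0, 1], [0, 0, -12.5, 0, 0, 0, 1], [0, 0, -13.2, 0, 0, 0, 1], [0, 0, -13.2, 0, 0, 0, 1], [0, 0, -13.2, 0, 0, 0, 0.5], [0, 0, -13.2, 0, 0, 0, 0], [0, 0, -13.2, 0, 0, 0, -0.4], [0, 0, -13.2, 0, 0, 0, -0.6], [0, 0, -13.2, 0, 0, 0, -1], [0, 0, -13.2, 0, 0, 0, -1], [0, 0, -13.2, 0, 0, 0, -1], [0, 0, -13.2, 0, 0, 0, -1], [0, 0, -13.2, 0, 0, 0, -1], [0, 0, -13.2, 0, 0, 0, -1]]}}

```text
t: 3.03
ee_pos: [475.0, -324.0, 60.7]
orientation: [-0.274, -3.13, 0.0]
ft_force: [-0.7, -0.5, 0.1]
width: 25.5
grasp_force: 30.0
```

{"api": "servo_tool", "payload": {"increments": [[0, 0, 0.2, 0, 0, 0, -1], [0, 0, 0.5, 0, 0, 0, -1], [0, 0, 0.9, 0, 0, 0, -1], [0, 0, 1.3, 0, 0, 0, -1], [0, 0, 1.8, 0, 0, 0, -1], [0, 0, 2.3, 0, 0, 0, -1], [0, 0, 2.8, 0, 0, 0, -1], [0, 0, 3.3, 0, 0, 0, -1], [0, 0, 3.9, 0, 0, 0, -1], [0, 0, 4.6, 0, 0, 0, -1], [0, 0, 5.5, 0, 0, 0, -1], [0, 0, 6.6, 0, 0, 0, -1], [0, 0, 7.8, 0, 0, 0, -1], [0, 0, 9, 0, 0, 0, -1], [0, 0, 10, 0, 0, 0, -1], [0, 0, 10.7, 0, 0, 0, -1], [0, 0, 11, 0, 0, 0, -1], [0, 0, 11, 0, 0, 0, -1]]}}

```text
t: 4.53
ee_pos: [475.4, -324.2, 171.7]
orientation: [0.274, 3.128, -0.001]
ft_force: [0.1, -0.5, -2.9]
width: 25.5
grasp_force: 30.0
```

Run:
```python
from h import *
a=snap('scene','scene2')['image'];b=snap('side','side2')['image'];o=ctrl.get_obs();print(o['ft_force'],o['moment'])
f=lambda im,x,y,w,h:cv2.resize(im[y:y+h,x:x+w],(400,450),interpolation=cv2.INTER_CUBIC)
cv2.imwrite('pics/crop2.png',np.hstack([f(a,150,150,160,180),f(b,240,40,160,180)])[:,:,::-1])
```

```text
[ 0.39188507  0.61201294 -2.36700023] [ 0.10906898 -0.01685586  0.02499268]
```

View pics/crop2.png

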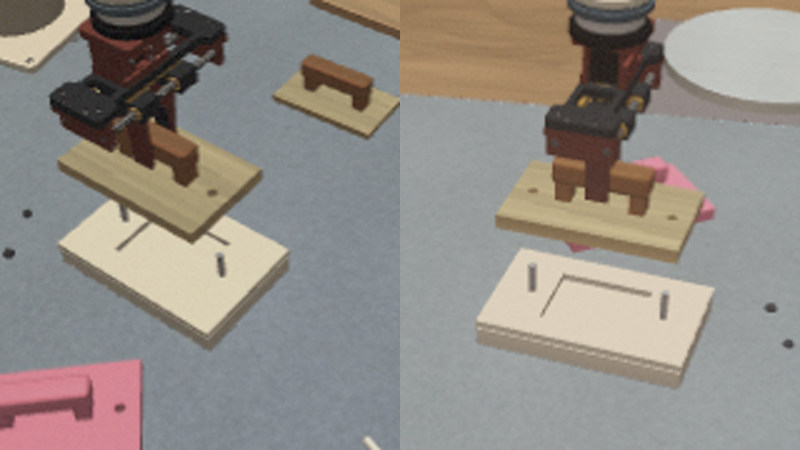

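The plate came up level, clear of the pins, and the mould stayed put. I'll carry it over the board.

{"api": "servo_tool", "payload": {"increments": [[0, 0.6, 0, 0, 0, 0, -1], [0.2, 2, 0, 0, 0, 0, -1], [0.4, 4.2, 0, 0, 0, 0, -1], [0.7, 7.2, 0, 0, 0, 0, -1], [1.1, 11, 0, 0, 0, 0, -1], [1.5, 15.4, 0, 0, 0, 0, -1], [2, 20, 0, 0, 0, 0, -1], [2.4, 24.8, 0, 0, 0, 0, -1], [2.9, 29.8, 0, 0, 0, 0, -1], [3.4, 34.8, 0, 0, 0, 0, -1], [3.9, 39.6, 0, 0, 0, 0, -1], [4.3, 44.2, 0, 0, 0, 0, -1], [4.8, 48.6, 0, 0, 0, 0, -1], [5.2, 52.4, 0, 0, 0, 0, -1], [5.5, 55.6, 0, 0, 0, 0, -1], [5.7, 57.9, 0, 0, 0, 0, -1], [5.8, 59.4, 0, 0, 0, 0, -1], [5.9, 60.1, 0, 0, 0, 0, -1], [5.9, 60.1, 0, 0, 0, 0, -1], [5.9, 60.1, 0, 0, 0, 0, -1]]}}

```text
t: 6.3
ee_pos: [532.7, 277.0, 169.9]
orientation: [-0.272, -3.128, 0.002]
ft_force: [-0.5, -1.0, -2.3]
width: 25.9
grasp_force: 30.0
```

Run:
```python
from h import *
w=snap('wrist','w3')['image'];b=snap('side','side3')['image'];o=ctrl.get_obs();print(o['ee_pos'],o['orientation'],o['ft_force'],o['qpos'].round(2))
cv2.imwrite('pics/c3.png',np.hstack([cv2.resize(w,(440,330)),cv2.resize(b[210:,120:360],(360,315))[:330] if 0 else cv2.resize(b[200:420,120:360],(360,330))])[:,:,::-1])
```

```text
[533.19735455 275.78067081 170.25053507] [-2.74959935e-01 -3.12829706e+00  1.58063128e-03] [ 0.02805389  0.00925494 -2.13831286] [ 0.46  0.45  1.72 -0.    0.97 -0.94]
```

View pics/c3.png

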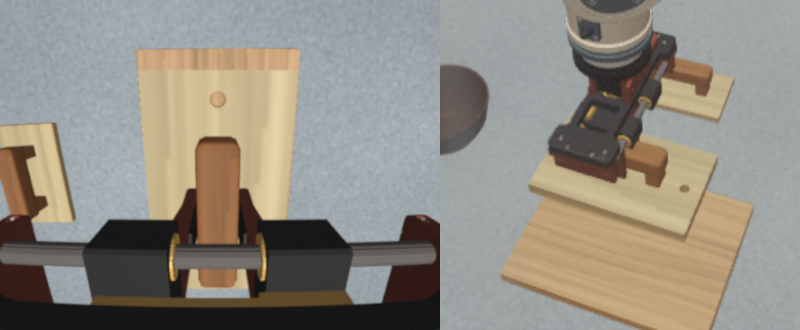

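The wrist view shows the plate level, and the board's far corners at about (138,50) and (299,49) in the scaled view. I'll use these to refine the board centre.

Run:
```python
from h import *
d=load('w3');k=560/440
P=[p2w(d,x*k,y*k,18)[:2] for x,y in[(137.5,49.5),(299.5,48.5)]]
m=(P[0]+P[1])/2; v=P[1]-P[0];print(P,np.linalg.norm(v))
n=np.array([np.cos(np.radians(-9.8)),np.sin(np.radians(-9.8))]);print('board centre',m+130*n,'yaw',np.degrees(np.arctan2(v[1],v[0])))
# plate hole (-72,0) z = plate top ; bottom = TCP+19-48
zt=170.2+19-48+15;h=p2w(d,218*k,99*k,zt)[:2];n2=np.array([np.cos(np.radians(-10)),np.sin(np.radians(-10))]);print('plate centre',h+72*n2)
```

```text
[array([387.88300835, 204.22493483]), array([420.74581863, 397.72083662])] 196.2667274562788
board centre [532.41744029 278.84565083] yaw 80.36101834776703
plate centre [531.92799125 277.79282082]
```

{"api": "servo_tool", "payload": {"increments": [[0, 0, -0.8, 0, 0, 0, -1], [0, 0, -2.2, 0, 0, 0, -1], [0, 0, -4, 0, 0, 0, -1], [0, 0, -6, 0, 0, 0, -1], [0, 0, -8, 0, 0, 0, -1], [0, 0, -9.5, 0, 0, 0, -1], [0, 0, -10.5, 0, 0, 0, -1], [0, 0, -11.2, 0, 0, 0, -1], [0, 0, -11.6, 0, 0, 0, -1], [0, 0, -11.8, 0, 0, 0, -1], [0, 0, -11.9, 0, 0, 0, -1], [0, 0, -12, 0, 0, 0, -1], [0, 0, -12.05, 0, 0, 0, -1], [0, 0, -12.1, 0, 0, 0, -1], [0, 0, -12.15, 0, 0, 0, -1], [0, 0, -12.2, 0, 0, 0, -1], [0, 0, -12.2, 0, 0, 0, -1], [0, 0, -12.2, 0, 0, 0, -1]]}}

```text
t: 7.9
ee_pos: [534.0, 277.1, 48.7]
orientation: [0.274, 3.13, 0.0]
ft_force: [0.6, 0.5, -2.6]
width: 25.8
grasp_force: 30.0
```

Still hanging, so I'll lower it finely.

{"api": "servo_tool", "payload": {"increments": [[0, 0, -0.05, 0, 0, 0, -1], [0, 0, -0.05, 0, 0, 0, -1], [0, 0, -0.1, 0, 0, 0, -1], [0, 0, -0.1, 0, 0, 0, -1], [0, 0, -0.15, 0, 0, 0, -1], [0, 0, -0.15, 0, 0, 0, -1]]}}

```text
t: 8.4
ee_pos: [533.9, 277.0, 47.1]
orientation: [-0.274, -3.13, 0.0]
ft_force: [0.2, 0.1, -2.3]
width: 25.8
grasp_force: 30.0
```

{"api": "servo_tool", "payload": {"increments": [[0, 0, -0.03, 0, 0, 0, -1], [0, 0, -0.05, 0, 0, 0, -1], [0, 0, -0.05, 0, 0, 0, -1]]}}

```text
t: 8.65
ee_pos: [534.0, 277.0, 46.7]
orientation: [-0.274, -3.13, 0.0]
ft_force: [-0.4, -0.6, -2.6]
width: 25.7
grasp_force: 30.0
```

{"api": "servo_tool", "payload": {"increments": [[0, 0, -0.03, 0, 0, 0, -1], [0, 0, -0.05, 0, 0, 0, -1], [0, 0, -0.05, 0, 0, 0, -1]]}}

```text
t: 8.9
ee_pos: [534.0, 277.0, 46.7]
orientation: [0.274, 3.13, 0.0]
ft_force: [-1.6, -1.2, 5.7]
width: 25.8
grasp_force: 30.0
```

It's touching (+5.7 N). I'll release gradually and retract straight up.

{"api": "servo_tool", "payload": {"increments": [[0, 0, 0.03, 0, 0, 0, -1], [0, 0, 0.03, 0, 0, 0, -0.3], [0, 0, 0.03, 0, 0, 0, 0], [0, 0, 0.03, 0, 0, 0, 0.3], [0, 0, 0.03, 0, 0, 0, 0.3], [0, 0, 0.03, 0, 0, 0, 0.3], [0, 0, 0.03, 0, 0, 0, 0.3], [0, 0, 1, 0, 0, 0, 0.3], [0, 0, 2.5, 0, 0, 0, 0.3], [0, 0, 5, 0, 0, 0, 0.3], [0, 0, 8, 0, 0, 0, 0.3], [0, 0, 11, 0, 0, 0, 0.3], [0, 0, 14, 0, 0, 0, 0.3], [0, 0, 16, 0, 0, 0, 0.3], [0, 0, 17, 0, 0, 0, 0.3], [0, 0, 17, 0, 0, 0, 0.3]]}}

```text
t: 10.23
ee_pos: [535.3, 277.7, 219.2]
orientation: [0.274, 3.125, 0.004]
ft_force: [0.9, 0.3, 0.2]
width: 57.0
grasp_force: 0.0
```

Run:
```python
from h import *
snap('wrist','w4');s=snap('scene','scene4')['image'];b=snap('side','side4')['image'];o=ctrl.get_obs();print(o['t'],o['ee_pos'],o['width'],o['ft_force'])
w=load('w4')['image'];cv2.imwrite('pics/c4.png',np.hstack([cv2.resize(w,(400,300)),cv2.resize(b,(400,300))])[:,:,::-1])
```

```text
10.3833 [533.14416655 276.59801513 214.87794256] 56.70667176958933 [-0.40871849 -0.21724495 -0.28863657]
```

View pics/c4.png

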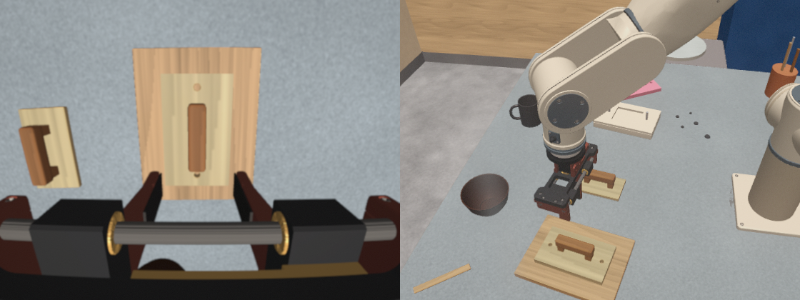

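The plate lies flat and centred on the board, and the float and mould look undisturbed.

```bash
python3 -c "
from workcell import ctrl
print(ctrl.close_job())"
```

```text
the job is handed in; nothing more can be done
None
```

The press plate is off the mould and lies flat, right way up, in the middle of the ware board; the mould and float look undisturbed in the last pictures, and the job was handed in at about 10.4 s of the 46 s allowed.

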